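# Clamp a freshly glued amenity box with the one-hand ratchet clamp

## Robot

A 6-joint arm with a two-finger parallel gripper is mounted at the origin on the work surface. World frame = base frame: x ahead of the robot, y to its left, z up, the work surface at z = 0. Lengths are in m, angles in rad, forces in N, time in s.
With the tool pointing down it reaches from about 0.325 to 0.875 m from the base axis. Payload 4.4 kg.
Tool frame: the origin (TCP) lies between the finger pads; the fingertips stand 25 mm ahead of it and the grasp point (between the pads) lies 6 mm ahead of it (manip.tip_extent is the distance from the TCP to the fingertips, in m); z points along the fingers, y is the direction in which the jaws open and shut (so a half turn about z gives the same grasp; the last joint's range is limited). The gripper opens to 85 mm and grips with 20 to 120 N. Pads are 22 mm wide; open, the fingers measure 114 mm over their backs; the gripper's body (76 mm by 85 mm) begins 54 mm behind the grasp point. The pads swing forward as they close: fully open they stand 13 mm farther back than shut.
Start: joints at [-1.464, 0.207, 1.542, -0, 1.393, -0.15], TCP at [0.147, -0.556, 0.256] pointing down, gripper open.
Joint ranges: [-2.73, 2.73], [-0.86, 2.22], [0.23, 2.46], [-1.11, 4.25], [0.08, 2.63], [-2.82, 2.82]. Speed limits (rad/s): [2.79, 2.79, 3.14, 3.14, 3.14, 3.14].

## Interface

Orientations are given as a rotation vector (axis times angle).
In Python, from cell import readout, snapshot, get_calibration, close_job, spotter, manip gives the robot as it stands.
- The arm moves only by the tool carry_out, never from a script. Its argument "rows" is one flat list of numbers, 6 for each row, row after row: the shift along the tool's x, y, z in m, then the turn, a rotation vector about the tool's x, y, z in degrees. A call has 1 to 5 rows; each row is the pose to reach, as a shift and turn from the pose measured when the call began, along the tool's axes at that moment; what a row does not reach only later rows make up. A row lasts 1/8 s, in which the tool goes at most 62.5 mm and 10.7 degrees, less where a joint would pass 70% of its speed; a pose out of reach is approached as far as the arm can. A call with a gripper value outside its range is refused whole. "jaw" is the finger opening in m, from 0 to 0.0854, set as the call begins (left out, the last holds). The fingers move at their own pace and stop on an object; the grip force is fixed at half the most. Time passes only in rows, so rows that repeat a pose let the fingers close. It gives the time, the measured TCP pose, the force and the opening at its end, in the units of the state.
- readout.get_obs(): the state, without advancing time (a new reading comes with each control period).
- snapshot(name): name is "scene" or "top" or "wrist"; returns (picture, depth): 420x560x3 uint8, blue, green, red; 420x560 float32, m along the optical axis (not along the pixel's ray), 0 where there is no reading.
- get_calibration(name): a dict with "camera_matrix" (3x3 intrinsics, pixels), "k1" (the pictures are not rectified: a ray, as slopes to the right and down, at radius r is drawn at 1 + k1 r^2 times it, then the intrinsics apply), "T" (4x4, takes a point from camera to world coordinates). Camera axes: x right, y down, z forward; pixel columns grow to the right and rows downward; lengths in m; the calibration is good to about 2 mm. A picture is of the moment at which its call begins: read the wrist's pose just before it. get_calibration takes no time and is no camera call; for the wrist camera it gives the pose at the moment of the call.
- close_job(): hands the job in, once; it reports no verdict.
Trained networks look in the newest picture that a camera, given by its name, has taken for a name from the list of things; names that differ only in an ending like _2 or _b are one class to them, and where a whole thing is asked for, a point or a joint stands for the part that bears it (a point fixed in the world has none). Each returns a list of dicts, best first, with "conf" (0 to 1); they miss things now and then, are a little off and sometimes report something else, mostly with a low value. They report only what shows in the picture. A call takes as long as a camera call. They do not tell look-alikes from the thing itself.
- spotter.trace(camera, target): "region" (420x560 bool, what is visible of it) and "centre" ([column, row] in pixels, amid what is visible of it).
The state is a dict: "time": time; "q": joint angles; "joint_velocities": joint speeds; "joint_efforts": joint torques, N m; "eef_pos": TCP position; "ee_rot": TCP orientation; "contact_force": force on the tool from outside, world axes, zero at the start; "wrist_torque": the same for the moment, N m; "gripper_width": finger opening in m.
Only numpy, scipy, OpenCV 4.12 (cv2) and the standard library are available. Lean on these libraries where they do the work, as an engineer would, in place of code of your own. Each camera call takes 0.05 s, during which the arm holds its last target. There are 200 camera calls.

## Task

The small dark wooden amenity box has just been glued at its ends: stand it upright on the counter between the two pads of the one-hand clamp lying there, lengthwise from pad to pad and centred on the pads, and let it go. Then close the clamp by pumping its trigger, keeping your fingers off the far jaw, until both pads grip the box firmly, but squeeze gently: the thin box cracks if a pad presses with more than about 40 N. Finish while still holding the trigger squeezed against the handle so that the pads keep pressing, with the clamp and the box flat on the counter and the glass, the glue bottle and the soap left alone.

Things in the scene. Friction and masses are not known exactly. Their poses are not given: they have to be found in the camera images.
- amenity_box: The work: small open-topped box of dark wood, 90 mm long (its x) x 54 mm wide (its y) x 50 mm high, walls and floor 5 mm, about 0.11 kg, standing open side up. Origin: centre of its underside, z up. Its two 54 mm wide end panels (at x = +45 and -45 mm) have just been glued.
- clamp: One-hand ratchet bar clamp, black plastic and steel, 0.55 kg, lying loose and flat. Origin: on the counter, under the bar, mid housing; z up, x along the bar to the far jaw, y to the jaws' tips; handle and trigger point to -y. Parts of it: housing (x -41 to 23, y -24 to 28, 32 mm high), near jaw (x -26 to 6, to y 93, 31 high), handle (x -34 to -8, y -24 to -112, 31 high).
- clamp_grip (a point): Where a hand squeezes handle and trigger together: clamp (x -4, y -54) mm, 16 mm above the counter, midway between the handle's back (x -34) and the trigger's front (x 26). Squeeze along the clamp's x: 60 mm across here with the trigger released, about 42 mm fully pulled. Nothing else stands within 40 mm beside it. The loose clamp slides to suit the hand.
- near_pad: Grey rubber pad of the near jaw (fixed to the clamp's housing), 36 mm wide, 28 mm high. Origin: centre of its pressing face, at clamp (x 6, y 64) mm, 17 mm above the counter.
- far_jaw: The far jaw on the bar's end, with its grey rubber pad; it travels along the clamp's x towards the near jaw. Origin: centre of the pad's pressing face, at clamp x = 136 mm minus the joint bar, y = 64 mm, 17 mm above the counter; pad 36 mm wide, 28 mm high. The jaw is 32 mm thick with its pad and spans y -15 to 93 mm.
- bar (a joint): How far the bar is drawn through the housing (m), 0 to 0.075; space between the pads = 0.130 - bar. Starts between 0 and 0.018. It rubs with about 3 N, and the ratchet (3 mm teeth) lets it only close: each full pull of the trigger draws it in about 6 mm, and it stays there, to within a tooth, while the trigger goes back.
- trigger (a joint): Trigger angle (rad): 0 released, 0.23 to 0.25 at its stop. From the stop let it spring right back (0.4 s; open the hand to 78 mm or more) and pull again. Once the pads bear on the work the bar stops moving, and a gentle squeeze stops the trigger short (below 0.2 in a fresh pull). Each pad then presses, for squeezes of 8, 14, 20, 25 N, with about 10, 25, 36, 47 N; let go, it drops.
- trigger_blade: The trigger's blade, black, 11 mm thick, 22 mm high, 70 mm long, in front of the handle. Origin: on the trigger's pivot at clamp (x 10, y 20) mm; turns with the trigger.
- tumbler: Bystander: drinking glass, 68 mm across the rim, 95 mm high. Origin: centre of its foot.
- glue_bottle: Bystander: white glue bottle, 48 mm across, 130 mm high. Origin: centre of its foot.
- soap: Bystander: soap wrapped in white paper, 75 x 48 x 24 mm. Origin: centre of its underside.
- bar_middle (a point): Point on the toothed steel bar's axis, 75 mm from the housing's middle towards the far jaw (moves with the bar), 16 mm above the counter. The bar is 20 mm wide (2.5 mm teeth on its -y edge), its top 20 mm above the counter; it runs along the clamp's x and out at the housing's back. Between it and a box centred on the pads 27 mm stay free.
Mind the look-alikes: they are no part of the job. What is shaped like the amenity_box but green is not meant.

How it is judged:
On the way, in this order (a step that is already met when the one before it is completed fails the run):
1. the box stands upright on the counter between the pads, lengthwise and centred on them, let go (y of amenity_box in the frame of clamp between 0.046 and 0.082 m and x of amenity_box in the frame of clamp between 0.046 and 0.09 m and angle between the x axis of amenity_box and the x axis of clamp, either way round below 0.2 rad and angle between each of amenity_box, clamp's own z axis and vertical below 0.1 rad and height (world z) of amenity_box below 0.005 m and height (world z) of clamp below 0.006 m and contact force between the fingers and amenity_box below 0.1 N), for 0.2 s.
2. with the trigger squeezed, both pads press on the box with more than 8 N (y of amenity_box in the frame of clamp between 0.046 and 0.082 m and x of amenity_box in the frame of clamp between 0.046 and 0.09 m and angle between the x axis of amenity_box and the x axis of clamp, either way round below 0.2 rad and angle between each of amenity_box, clamp's own z axis and vertical below 0.1 rad and height (world z) of amenity_box below 0.005 m and height (world z) of clamp below 0.006 m and contact force between each of near_pad, far_jaw and amenity_box above 8 N and contact force between the fingers and trigger_blade above 2 N and contact force between the fingers and amenity_box below 0.3 N), for 0.3 s.
At the end, for the whole second after the job is handed in: Fingers still squeezing the trigger (more than 2 N) and off the box; each pad presses on the box with 8 to 40 N; the box upright on the counter (within 0.1 rad and 5 mm), lengthwise in the clamp within 0.2 rad, its middle within 18 mm of the pads' centre line; the clamp flat on the counter (all of step 2 and contact force between each of far_jaw, near_pad and amenity_box below 40 N and linear speed of amenity_box below 0.02 m/s); the arm keeps its last pose, push and grip.
It fails at once if the box is crushed (a pad presses with more than 40 N) (contact force between any of far_jaw, near_pad and amenity_box above 40 N).
It fails at once if the far jaw is pushed by hand (fingers press on it with more than 4 N) (contact force between the fingers and far_jaw above 4 N).
It fails at once if the drinking glass is moved more than 30 mm (distance of tumbler from where it was at the start of the episode above 0.03 m).
It fails at once if the glue bottle is moved more than 30 mm (distance of glue_bottle from where it was at the start of the episode above 0.03 m).
It fails at once if the wrapped soap is moved more than 30 mm (distance of soap from where it was at the start of the episode above 0.03 m).
It also fails if it takes over 72 s, if anything falls off the work surface, if the arm or the gripper's body presses on something with over 40 N, if the wrist force passes 120 N, or if a joint passes its speed limit or range.

## Working session

There is one attempt and no reset: what is moved stays moved. The work goes in short steps, Python scripts to look and compute and a tool call to move; the robot and the scene stay as the last step left them, time stands still between calls to the robot, and variables do not carry over. Pictures are saved under pics/ and viewed, about 8 in all and at most 12, crops included, and the job is handed in when it is done.

Besides the shell and the picture viewer there is one more tool, called after "Emit:" as name(argument=value, ...) on one line, values as JSON. carry_out: Moves the arm, as the interface text tells. Its arguments: {"type":"object","properties":{"rows":{"type":"array"},"jaw":{"type":"number"}},"required":["rows"]}

```bash
mkdir -p pics; ls; python3 - <<'E'
from cell import *
import cv2,numpy as np
print(readout.get_obs())
for n in ["scene","top"]:
    im,d=snapshot(n); cv2.imwrite(f"pics/{n}0.png",im); c=get_calibration(n); print(n,c)
E
```

```text
pics
{'time': 0.0, 'q': array([-1.46350867e+00,  2.07424210e-01,  1.54299135e+00, -1.10189764e-05,
        1.39346105e+00, -1.50520361e-01]), 'joint_velocities': array([ 0.00079739,  0.0002069 , -0.001458  ,  0.00013545,  0.00070928,
        0.00094609]), 'joint_efforts': array([-3.25962228e-04, -3.83039796e+01, -2.91595852e+01, -4.47689890e-04,
        1.04194277e-02,  1.26507274e-05]), 'eef_pos': array([ 0.14650118, -0.55529417,  0.25510555]), 'ee_rot': array([-3.11326294e+00, -4.03552811e-01, -6.04717140e-05]), 'contact_force': array([-0.3548605 , -0.02395827, -0.09990022]), 'wrist_torque': array([ 0.02442871, -0.00239516, -0.01192781]), 'gripper_width': 0.08557587967424893}
scene {'camera_matrix': array([[534.07593448,   0.        , 288.34532587],
       [  0.        , 534.07593448, 212.05018705],
       [  0.        ,   0.        ,   1.        ]]), 'k1': -0.07861959303467396, 'T': array([[ 0.53993514,  0.65469641, -0.52900156,  1.32888501],
       [ 0.8417025 , -0.42193774,  0.33690568, -0.55731862],
       [-0.00263478, -0.62716916, -0.77887862,  1.23001651],
       [ 0.        ,  0.        ,  0.        ,  1.        ]])}
top {'camera_matrix': array([[496.36567684,   0.        , 280.06831524],
       [  0.        , 496.36567684, 206.59030867],
       [  0.        ,   0.        ,   1.        ]]), 'k1': -0.09954807128731229, 'T': array([[ 2.56751620e-02, -9.98446483e-01,  4.94510498e-02,
         4.59666540e-01],
       [-9.99669730e-01, -2.56982915e-02,  1.68116958e-04,
        -5.73939870e-02],
       [ 1.10295171e-03, -4.94390340e-02, -9.98776534e-01,
         1.45366780e+00],
       [ 0.00000000e+00,  0.00000000e+00,  0.00000000e+00,
         1.00000000e+00]])}
```

View pics/top0.png

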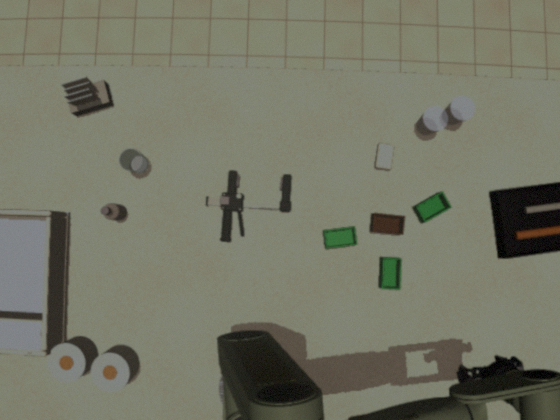

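View pics/scene0.png

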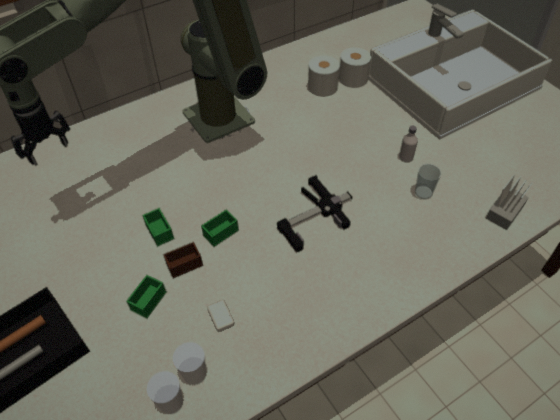

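Candidates in the top view: dark brown box (387,224); green look-alikes at (340,238), (432,207) and (390,273). The brown one is the target. The clamp is at (232,203), its far jaw at (287,193) and its handle pointing down in the picture. The soap (385,157), tumbler (135,163) and glue bottle (113,211) are bystanders.

```bash
cat > h.py <<'E'
from cell import *
import cv2,numpy as np
from scipy.spatial.transform import Rotation as R
def ray(c,uv):
    uv=np.atleast_2d(uv).astype(float); K=c["camera_matrix"]; s=(uv-[K[0,2],K[1,2]])/[K[0,0],K[1,1]]
    p=s.copy()
    for _ in range(20): p=s/(1+c["k1"]*(p**2).sum(1,keepdims=True))
    return np.c_[p,np.ones(len(p))]
def plane(c,uv,z):
    d=ray(c,uv)@c["T"][:3,:3].T; o=c["T"][:3,3]
    return o+d*((z-o[2])/d[:,2:3])
def proj(c,P):
    P=np.atleast_2d(P); T=np.linalg.inv(c["T"]); q=P@T[:3,:3].T+T[:3,3]; s=q[:,:2]/q[:,2:]
    s=s*(1+c["k1"]*(s**2).sum(1,keepdims=True)); K=c["camera_matrix"]; return s@K[:2,:2].T+K[:2,2]
def cloud(c,d,m):
    v,u=np.nonzero(m&(d>0)); r=ray(c,np.c_[u,v])*d[v,u][:,None]; return r@c["T"][:3,:3].T+c["T"][:3,3]
def delta(pos,rot):  # rot: Rotation target ; -> tool-frame shift (mm) and turn (deg)
    o=readout.get_obs(); r=R.from_rotvec(o["ee_rot"])
    return r.inv().apply(np.array(pos)-o["eef_pos"])*1000, (r.inv()*rot).as_rotvec(degrees=True)
def down(yaw): # tool z down, tool y at world angle yaw
    y=np.array([np.cos(yaw),np.sin(yaw),0]); z=np.array([0,0,-1.]); return R.from_matrix(np.c_[np.cross(y,z),y,z])
E
python3 - <<'E'
from h import *
print(manip.tip_extent, [a for a in dir(manip) if a[0]!='_'])
im,d=snapshot("top"); c=get_calibration("top")
for t in ["amenity_box","clamp","far_jaw","near_pad","trigger_blade","soap"]:
    for r in spotter.trace("top",t):
        m=r["region"]; P=cloud(c,d,m); 
        rect=cv2.minAreaRect(P[:,:2].astype(np.float32)*1000)
        print(t,round(r["conf"],2),np.round(r["centre"]),m.sum(),"mid",np.round(np.median(P,0),3),"zmax",P[:,2].max().round(3),"rect",np.round(rect[0]),np.round(rect[1]),round(rect[2]), im[m].mean(0).round())
np.set_printoptions(precision=4,suppress=True)
o=readout.get_obs(); T=np.eye(4);T[:3,:3]=R.from_rotvec(o["ee_rot"]).as_matrix();T[:3,3]=o["eef_pos"]
cw=get_calibration("wrist"); print(np.linalg.inv(T)@cw["T"],cw["camera_matrix"][0,0])
E
```

```text
0.025 ['MotionError', 'tip_extent']
amenity_box 0.78 [431. 208.] 688 mid [ 0.542 -0.502  0.013] zmax 0.059 rect [ 541. -495.] [56. 93.] 30 [44. 83. 44.]
amenity_box 0.77 [390. 272.] 751 mid [ 0.348 -0.38   0.012] zmax 0.059 rect [ 345. -383.] [73. 96.] 89 [50. 87. 50.]
amenity_box 0.76 [339. 238.] 613 mid [ 0.447 -0.234  0.009] zmax 0.06 rect [ 447. -234.] [57. 96.] 8 [54. 98. 53.]
amenity_box 0.68 [392. 224.] 639 mid [ 0.489 -0.369  0.01 ] zmax 0.058 rect [ 490. -365.] [91. 54.] 85 [34. 45. 59.]
clamp 0.84 [238. 202.] 2005 mid [0.54  0.067 0.029] zmax 0.043 rect [558.  26.] [187. 256.] 24 [64. 73. 73.]
far_jaw 0.63 [287. 193.] 385 mid [ 0.575 -0.072  0.031] zmax 0.04 rect [574. -71.] [ 34. 113.] 88 [46. 53. 53.]
near_pad 0.27 [237. 204.] 1952 mid [0.541 0.069 0.029] zmax 0.043 rect [563.  36.] [187. 268.] 28 [64. 72. 73.]
soap 0.96 [386. 155.] 433 mid [ 0.686 -0.356  0.025] zmax 0.034 rect [ 687. -357.] [49. 76.] 83 [117. 126. 124.]
[[ 0.0003 -0.9483 -0.3173  0.0825]
 [ 1.      0.0003 -0.     -0.0001]
 [ 0.0001 -0.3173  0.9483 -0.1162]
 [ 0.      0.      0.      1.    ]] 318.48365438915386
```

```bash
python3 - <<'E'
from h import *
np.set_printoptions(precision=2,suppress=True)
print(delta([0.49,-0.367,0.19],down(-0.087)))
E
```

```text
(array([380.22, -95.15,  66.22]), array([ -0.01,  -0.01, -70.25]))
```

Emit:
carry_out(rows=[0.38,-0.095,0.066,0,0,-70,0.38,-0.095,0.066,0,0,-70,0.38,-0.095,0.066,0,0,-70,0.38,-0.095,0.066,0,0,-70,0.38,-0.095,0.066,0,0,-70], jaw=0.0854)

```text
time: 1.08
eef_pos: [0.4182, -0.4065, 0.2043]
ee_rot: [2.591, 1.775, -0.0]
contact_force: [-0.1, -0.9, -0.4]
gripper_width: 0.0856
```

```bash
python3 - <<'E'
from h import *
np.set_printoptions(precision=2,suppress=True)
print(delta([0.49,-0.367,0.19],down(-0.087)))
E
```

```text
(array([62.77, 52.63, 14.32]), array([  0.04,   0.03, -16.18]))
```

Emit:
carry_out(rows=[0.063,0.053,0.014,0,0,-16,0.063,0.053,0.014,0,0,-16,0.063,0.053,0.014,0,0,-16,0.063,0.053,0.014,0,0,-16])

```text
time: 1.58
eef_pos: [0.4899, -0.3674, 0.1904]
ee_rot: [2.32, 2.117, -0.001]
contact_force: [0.2, -0.1, 0.2]
gripper_width: 0.0851
```

```bash
cat > box.py <<'E'
from h import *
np.set_printoptions(precision=2,suppress=True)
c=get_calibration("wrist"); im,d=snapshot("wrist"); cv2.imwrite("pics/w1.png",im)
m=d>0; P=np.full((420,560,3),np.nan); v,u=np.nonzero(m); P[v,u]=cloud(c,d,m)
o=readout.get_obs()
near=(np.hypot(P[...,0]-.49,P[...,1]+.367)<.08)&(P[...,2]>.04)&(P[...,2]<.058)&(im[...,1]<im[...,2].astype(int)+8)
q=P[near]; print(near.sum(), q.max(0),q.min(0))
r=cv2.minAreaRect(q[:,:2].astype(np.float32)*1000); print(r)
E
python3 box.py
```

```text
2107 [ 0.52 -0.32  0.05] [ 0.46 -0.41  0.04]
((492.12603759765625, -364.0822448730469), (90.10499572753906, 54.2189826965332), 85.43053436279297)
```

View pics/w1.png

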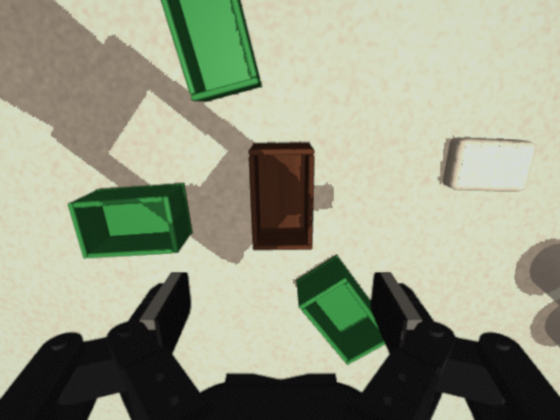

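The brown box is at (282,195), clear of the green boxes at (338,308), (130,220) and (215,50). Grasping it across its 54 mm width.

```bash
python3 - <<'E'
from h import *
np.set_printoptions(precision=2,suppress=True)
print(delta([0.492,-0.364,0.044],down(np.radians(-4.6))))
E
```

```text
(array([  4.12,   1.94, 146.58]), array([ 0.02,  0.07, -0.69]))
```

Emit:
carry_out(rows=[0.004,0.002,0.05,0,0,-0.7,0.004,0.002,0.1,0,0,-0.7,0.004,0.002,0.13,0,0,-0.7,0.004,0.002,0.146,0,0,-0.7,0.004,0.002,0.146,0,0,-0.7])

```text
time: 2.25
eef_pos: [0.4911, -0.3644, 0.044]
ee_rot: [-2.31, -2.129, 0.001]
contact_force: [-1.0, -0.1, 0.7]
gripper_width: 0.0856
```

Emit:
carry_out(rows=[0,0,0,0,0,0,0,0,0,0,0,0,0,0,0,0,0,0,0,0,0,0,0,0,0,0,0,0,0,0], jaw=0.051)

```text
time: 2.88
eef_pos: [0.4923, -0.3657, 0.0462]
ee_rot: [2.308, 2.127, -0.001]
contact_force: [-0.5, -0.9, 6.0]
gripper_width: 0.0531
```

Emit:
carry_out(rows=[0,0,0,0,0,0,0,0,0,0,0,0,0,0,-0.02,0,0,0,0,0,-0.06,0,0,0,0,0,-0.1,0,0,0], jaw=0.04)

```text
time: 3.5
eef_pos: [0.4919, -0.3651, 0.1477]
ee_rot: [2.308, 2.127, -0.001]
contact_force: [1.1, -0.3, -1.3]
gripper_width: 0.0529
```

```bash
python3 - <<'E'
from h import *
np.set_printoptions(precision=2,suppress=True)
print(delta([0.55,-0.01,0.27],down(np.radians(-2))))
E
```

```text
(array([ 358.36,   29.2 , -123.14]), array([ 0.09,  0.15, -2.67]))
```

Emit:
carry_out(rows=[0.05,0.004,-0.05,0,0,-2.7,0.11,0.01,-0.08,0,0,-2.7,0.17,0.014,-0.1,0,0,-2.7,0.23,0.02,-0.123,0,0,-2.7,0.29,0.025,-0.123,0,0,-2.7])

```text
time: 4.12
eef_pos: [0.539, -0.0897, 0.2725]
ee_rot: [2.254, 2.177, 0.003]
contact_force: [1.4, 0.1, -1.0]
gripper_width: 0.0532
```

```bash
python3 - <<'E'
from h import *
np.set_printoptions(precision=2,suppress=True)
print(delta([0.55,-0.01,0.27],down(np.radians(-2))))
E
```

```text
(array([80.03,  8.19,  2.2 ]), array([ 0.39,  0.24, -0.01]))
```

Emit:
carry_out(rows=[0.05,0.008,0.002,0,0,0,0.08,0.008,0.002,0,0,0,0.08,0.008,0.002,0,0,0,0.08,0.008,0.002,0,0,0])

```text
time: 4.62
eef_pos: [0.5497, -0.0104, 0.2707]
ee_rot: [2.254, 2.176, 0.002]
contact_force: [-0.6, 0.3, -1.2]
gripper_width: 0.0528
```

```bash
cat > cl.py <<'E'
from h import *
import sys
np.set_printoptions(precision=4,suppress=True)
c=get_calibration("wrist"); im,d=snapshot("wrist"); cv2.imwrite(sys.argv[1],im)
np.savez("w.npz",im=im,d=d,T=c["T"])
P=np.full((420,560,3),np.nan); v,u=np.nonzero(d>0); P[v,u]=cloud(c,d,d>0)
for t in ["far_jaw","clamp","near_pad","trigger_blade"]:
    for r in spotter.trace("wrist",t):
        m=r["region"]&(P[...,2]>.022)&(P[...,2]<.045); q=P[m]
        if len(q)<20: continue
        print(t,round(r["conf"],2),r["centre"],m.sum(),np.median(q,0),cv2.minAreaRect(q[:,:2].astype(np.float32)*1000))
E
python3 cl.py pics/w2.png
```

```text
clamp 0.77 [263.5, 89.4] 7604 [0.5356 0.0896 0.0292] ((528.5909423828125, 100.88705444335938), (198.94886779785156, 112.42314910888672), 14.662869453430176)
near_pad 0.71 [328.0, 102.1] 183 [0.6049 0.0698 0.0293] ((604.8887329101562, 69.76341247558594), (5.145037651062012, 34.952117919921875), 88.27508544921875)
trigger_blade 0.97 [212.0, 118.8] 568 [0.4807 0.0575 0.0251] ((481.03765869140625, 57.380836486816406), (71.07295989990234, 10.73845100402832), 9.588208198547363)
```

View pics/w2.png

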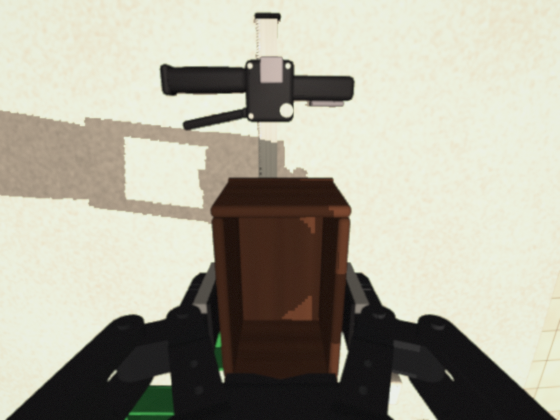

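The near-pad top is at (328,102), the bar runs vertically at column 268, and the trigger blade is at (212,119). The held box sits in the fingers at (282,290). Refining the clamp angle and finding the far jaw in the top view.

```bash
python3 - <<'E'
from h import *
np.set_printoptions(precision=4,suppress=True)
z=np.load("w.npz"); c=get_calibration("wrist"); c["T"]=z["T"]; P=cloud(c,z["d"],z["d"]>0)
a=np.radians(-1.7); O=np.array([.5411,.0751])
for _ in range(2):
    uy=np.array([np.cos(a),np.sin(a)]); ux=np.array([np.sin(a),-np.cos(a)])
    X=(P[:,:2]-O)@ux*1000; Y=(P[:,:2]-O)@uy*1000
    for n,m in {"handle":(Y<-30)&(Y>-115)&(X<-3)&(X>-50)&(P[:,2]>.026)&(P[:,2]<.04),"near":(Y>32)&(Y<100)&(X>-40)&(X<-1)&(P[:,2]>.026)&(P[:,2]<.04)}.items():
        q=np.c_[X,Y][m]; r=cv2.minAreaRect(q.astype(np.float32)); print(n,m.sum(),q.min(0),q.max(0),r)
    m=(P[:,2]>.016)&(P[:,2]<.024)&(X>30)&(X<60)&(abs(Y)<15); q=np.c_[X,Y][m]; print("bar",m.sum(),np.polyfit(q[:,0],q[:,1],1),np.percentile(q[:,1],[3,97])) if m.sum()>10 else 0
    break
im,d=snapshot("top"); ct=get_calibration("top")
for r in spotter.trace("top","far_jaw"):
    q=cloud(ct,d,r["region"]); q=q[q[:,2]>.02]; q=np.c_[(q[:,:2]-O)@ux,(q[:,:2]-O)@uy]*1000; print(r["conf"],r["centre"],cv2.minAreaRect(q.astype(np.float32)),q.min(0),q.max(0))
# box in hand
u,v=np.meshgrid(range(560),range(420))
m=(z["d"]>0); B=P[(P[:,2]>.255)&(P[:,2]<.30)&(abs(P[:,0]-.55)<.035)&(abs(P[:,1])<.08)]
print("box top",len(B),B.min(0),B.max(0))
E
```

```text
handle 1799 [ -38.2907 -112.9312] [ -6.6408 -30.0305] ((-19.620342254638672, -71.0996322631836), (82.18582153320312, 31.839853286743164), 85.5427474975586)
near 1277 [-24.3283  32.6715] [-1.1597 91.5407] ((-12.740288734436035, 62.10472869873047), (58.87099838256836, 23.158063888549805), 89.98250579833984)
bar 497 [-0.0047 -0.8366] [-11.1657   8.9948]
0.5 [288.9, 200.8] ((150.8209228515625, 23.8419189453125), (26.015506744384766, 112.40762329101562), 0.7538709044456482) [138.2705 -32.5282] [164.3023  80.1242]
box top 14132 [ 0.515  -0.0527  0.255 ] [0.585  0.0369 0.3   ]
```

```bash
python3 - <<'E'
from h import *
np.set_printoptions(precision=2,suppress=True)
print(delta([0.603,0.0075,0.05],down(np.radians(-1.8))))
E
```

```text
(array([ 21.1 ,  51.07, 220.42]), array([ 0.38,  0.24, -0.28]))
```

Emit:
carry_out(rows=[0.021,0.051,0.03,0.4,0.2,0,0.021,0.051,0.08,0.4,0.2,0,0.021,0.051,0.13,0.4,0.2,0,0.021,0.051,0.15,0.4,0.2,0,0.021,0.051,0.15,0.4,0.2,0])

```text
time: 5.6
eef_pos: [0.6015, 0.0076, 0.1191]
ee_rot: [-2.26, -2.179, 0.004]
contact_force: [0.3, -0.7, -0.6]
gripper_width: 0.0529
```

Emit:
carry_out(rows=[0,0,0.03,0,0,0,0,0,0.05,0,0,0,0,0,0.065,0,0,0,0,0,0.07,0,0,0,0,0,0.07,0,0,0])

```text
time: 6.22
eef_pos: [0.6015, 0.0075, 0.0493]
ee_rot: [-2.26, -2.179, 0.004]
contact_force: [-0.4, 0.3, -1.2]
gripper_width: 0.0529
```

```bash
python3 - <<'E'
from h import *
np.set_printoptions(precision=2,suppress=True)
print(delta([0.603,0.0075,0.0465],down(np.radians(-1.8))), readout.get_obs()["contact_force"])
E
```

```text
(array([0.03, 1.53, 2.76]), array([-0.19,  0.02, -0.3 ])) [-0.36  0.34 -1.23]
```

Emit:
carry_out(rows=[0,0.001,0.002,0,0,0,0,0.001,0.003,0,0,0,0,0.001,0.003,0,0,0])

```text
time: 6.6
eef_pos: [0.6027, 0.0075, 0.0465]
ee_rot: [-2.261, -2.179, 0.004]
contact_force: [-0.4, -0.3, -1.5]
gripper_width: 0.053
```

Emit:
carry_out(rows=[0,0,0,0,0,0,0,0,0,0,0,0,0,0,0,0,0,0,0,0,0,0,0,0], jaw=0.068)

```text
time: 7.1
eef_pos: [0.6027, 0.0075, 0.0466]
ee_rot: [-2.261, -2.179, 0.003]
contact_force: [-0.6, -0.1, -0.5]
gripper_width: 0.0681
```

Emit:
carry_out(rows=[0,0,-0.01,0,0,0,0,0,-0.04,0,0,0,0,0,-0.09,0,0,0,0,0,-0.13,0,0,0,0,0,-0.16,0,0,0])

```text
time: 7.72
eef_pos: [0.604, 0.0074, 0.21]
ee_rot: [2.261, 2.18, 0.0]
contact_force: [0.6, 0.6, 0.4]
gripper_width: 0.0678
```

```bash
python3 cl.py pics/w3.png; python3 - <<'E'
from h import *
np.set_printoptions(precision=4,suppress=True)
z=np.load("w.npz"); c=get_calibration("wrist"); c["T"]=z["T"]; P=cloud(c,z["d"],z["d"]>0)
a=np.radians(-1.8); O=np.array([.5411,.0751]); uy=np.array([np.cos(a),np.sin(a)]); ux=np.array([np.sin(a),-np.cos(a)])
X=(P[:,:2]-O)@ux*1000; Y=(P[:,:2]-O)@uy*1000
m=(P[:,2]>.042)&(P[:,2]<.056)&(abs(X-64)<60)&(abs(Y-64)<40); print("box",m.sum(),cv2.minAreaRect(np.c_[X,Y][m].astype(np.float32)))
m=(P[:,2]>.024)&(P[:,2]<.038)&(X>115)&(X<170)&(Y>-25)&(Y<100); print("far",m.sum(),cv2.minAreaRect(np.c_[X,Y][m].astype(np.float32)),np.c_[X,Y][m].min(0))
E
```

```text
clamp 0.76 [214.4, 118.0] 12870 [0.5449 0.0841 0.0289] ((558.9713745117188, 30.029510498046875), (189.31265258789062, 258.75439453125), 23.945695877075195)
clamp 0.7 [279.3, 124.5] 231 [0.6052 0.0704 0.0291] ((605.2372436523438, 70.23925018310547), (5.27347469329834, 34.58326721191406), 86.04891967773438)
near_pad 0.5 [276.4, 123.7] 232 [0.6053 0.0705 0.0291] ((605.2180786132812, 70.65888977050781), (5.2064900398254395, 34.51008224487305), 88.16412353515625)
trigger_blade 0.63 [150.9, 146.9] 835 [0.4822 0.0577 0.0249] ((481.80328369140625, 57.52663803100586), (72.07530212402344, 11.165214538574219), 9.050004959106445)
trigger_blade 0.51 [257.5, 258.6] 2560 [ 0.5749 -0.0659  0.0284] ((574.1203002929688, -68.36802673339844), (108.81365203857422, 33.60314178466797), 0.012863325886428356)
trigger_blade 0.4 [217.0, 235.6] 2575 [ 0.5746 -0.0657  0.0284] ((544.0948486328125, 26.672271728515625), (102.84942626953125, 258.01123046875), 18.322330474853516)
box 1783 ((64.01626586914062, 64.33817291259766), (54.13946533203125, 89.92076110839844), 89.68912506103516)
far 2455 ((142.47653198242188, 36.916412353515625), (33.45800018310547, 107.6267318725586), 1.7695467472076416) [125.1493 -17.0305]
```

View pics/w3.png

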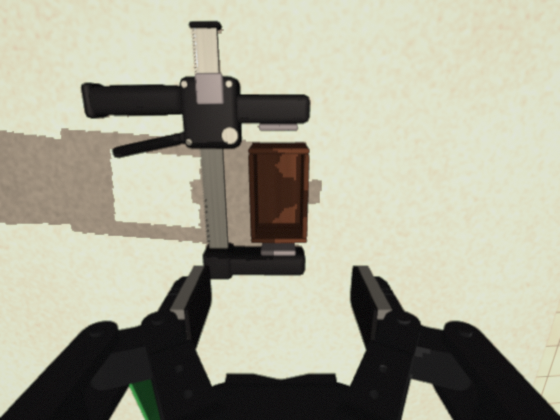

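Box placed at clamp (64, 64) mm, square with the clamp; in the picture it is at (279,193) between the pads at (278,127) and (277,250). Far pad face is at about x 126, so about 30 mm of closing is needed. Next: the grip.

```bash
python3 - <<'E'
from h import *
np.set_printoptions(precision=2,suppress=True)
print(delta([0.487,0.081,0.15],down(np.radians(-91.8))),delta([0.487,0.081,0.15],down(np.radians(88.2))),readout.get_obs()["q"])
E
```

```text
(array([  69.11, -117.87,   56.34]), array([-0.17,  0.2 , 89.7 ])) (array([  69.11, -117.87,   56.34]), array([ -0.2 ,  -0.17, -90.3 ])) [-0.13  0.31  1.52 -0.    1.32 -0.09]
```

Emit:
carry_out(rows=[0.069,-0.118,0.02,0,0,90,0.069,-0.118,0.02,0,0,90,0.069,-0.118,0.02,0,0,90,0.069,-0.118,0.02,0,0,90,0.069,-0.118,0.02,0,0,90], jaw=0.0854)

```text
time: 8.6
eef_pos: [0.4851, 0.0812, 0.1841]
ee_rot: [-3.004, -0.914, 0.012]
contact_force: [0.0, 1.8, 0.5]
gripper_width: 0.0857
```

```bash
python3 - <<'E'
from h import *
np.set_printoptions(precision=2,suppress=True)
print(delta([0.487,0.081,0.15],down(np.radians(-91.8))))
E
```

```text
(array([ 1.71,  1.36, 34.13]), array([-0.1 ,  0.46, 35.66]))
```

Emit:
carry_out(rows=[0.002,0.001,0.034,0,0.5,36,0.002,0.001,0.034,0,0.5,36,0.002,0.001,0.034,0,0.5,36,0.002,0.001,0.034,0,0.5,36,0.002,0.001,0.034,0,0.5,36])

```text
time: 9.22
eef_pos: [0.4856, 0.0815, 0.1483]
ee_rot: [-3.139, 0.057, 0.006]
contact_force: [0.6, 0.3, 0.7]
gripper_width: 0.0859
```

```bash
python3 cl.py pics/w4.png; python3 - <<'E'
from h import *
np.set_printoptions(precision=2,suppress=True)
print(delta([0.487,0.081,0.027],down(np.radians(-91.8))))
E
```

```text
far_jaw 0.77 [485.1, 84.3] 6596 [ 0.5781 -0.0664  0.0285] ((573.9063720703125, -68.45626831054688), (33.6627082824707, 107.85906219482422), 89.45398712158203)
clamp 0.64 [298.1, 134.0] 21599 [0.5548 0.0756 0.0289] ((558.6190185546875, 29.452239990234375), (189.89073181152344, 258.1953125), 23.2500057220459)
clamp 0.22 [313.9, 215.5] 1051 [0.4843 0.0578 0.0248] ((482.0840148925781, 57.590797424316406), (71.39885711669922, 11.147494316101074), 9.716404914855957)
near_pad 0.91 [293.0, 46.1] 529 [0.6055 0.0698 0.0293] ((604.8892211914062, 69.98981475830078), (6.488496780395508, 35.293113708496094), 86.8805923461914)
near_pad 0.16 [464.2, 130.8] 6639 [ 0.5781 -0.0664  0.0285] ((580.43701171875, 35.04948425292969), (244.00096130371094, 108.13749694824219), 86.71622467041016)
trigger_blade 0.73 [311.7, 212.9] 1051 [0.4849 0.0578 0.0248] ((482.34869384765625, 57.57738494873047), (70.83407592773438, 10.724372863769531), 9.383618354797363)
(array([  0.29,   0.67, 122.74]), array([-0.11,  0.03, -0.31]))
```

View pics/w4.png

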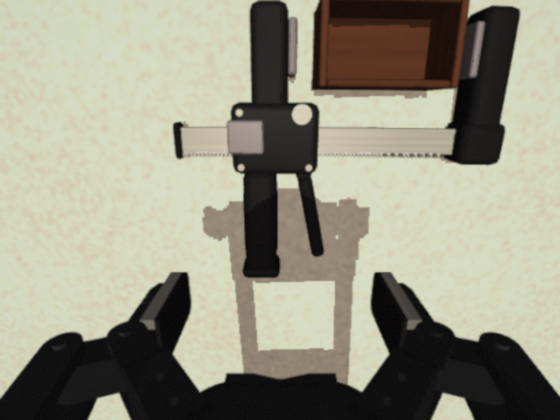

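The handle (262,220) and blade (312,215) lie between the open fingers; the box (390,45) sits between the pads (291,46) and (474,48). Descending.

Emit:
carry_out(rows=[0.001,0,0.04,0,0,0,0.001,0,0.08,0,0,0,0.001,0,0.11,0,0,0,0.001,0,0.121,0,0,0,0.001,0,0.121,0,0,0])

```text
time: 10.1
eef_pos: [0.4875, 0.0816, 0.0285]
ee_rot: [-3.139, 0.058, 0.003]
contact_force: [0.1, -1.2, -0.6]
gripper_width: 0.0855
```

Emit:
carry_out(rows=[0,0,0,0,0,0,0,0,0,0,0,0,0,0,0,0,0,0], jaw=0.054)

```text
time: 10.48
eef_pos: [0.4888, 0.0829, 0.0304]
ee_rot: [-3.137, 0.058, -0.002]
contact_force: [-1.7, 4.9, 5.6]
gripper_width: 0.0542
```

Emit:
carry_out(rows=[0,0,0,0,0,0,0,0,0,0,0,0,0,0,0,0,0,0], jaw=0.046)

```text
time: 10.85
eef_pos: [0.4896, 0.0841, 0.032]
ee_rot: [-3.135, 0.058, -0.005]
contact_force: [-2.4, 6.2, 6.7]
gripper_width: 0.0458
```

Emit:
carry_out(rows=[0,0,0,0,0,0,0,0,0,0,0,0,0,0,0,0,0,0], jaw=0.041)

```text
time: 11.22
eef_pos: [0.4898, 0.0847, 0.0327]
ee_rot: [-3.134, 0.059, -0.006]
contact_force: [-3.2, 4.8, 6.5]
gripper_width: 0.0412
```

```bash
cat > gap.py <<'E'
from h import *
import sys
np.set_printoptions(precision=1,suppress=True)
for k in range(int(sys.argv[2]) if len(sys.argv)>2 else 1):
    c=get_calibration("wrist"); im,d=snapshot("wrist")
P=cloud(c,d,d>0)
if len(sys.argv)>1: cv2.imwrite(sys.argv[1],im)
a=np.radians(-1.8); O=np.array([.5411,.0751]); uy=np.array([np.cos(a),np.sin(a)]); ux=np.array([np.sin(a),-np.cos(a)])
X=(P[:,:2]-O)@ux*1000; Y=(P[:,:2]-O)@uy*1000; Z=P[:,2]
def rect(n,m):
    q=np.c_[X,Y][m].astype(np.float32)
    if len(q)>10: r=cv2.minAreaRect(q); print(n,len(q),"x %.1f..%.1f"%tuple(np.percentile(q[:,0],[1,99])),"y %.1f..%.1f"%tuple(np.percentile(q[:,1],[1,99])),np.round(r[1]),round(r[2],1))
rect("far",(Z>.025)&(Z<.038)&(X>60)&(X<170)&(Y>-25)&(Y<28))
rect("box",(Z>.042)&(Z<.056)&(X>5)&(X<130)&(Y>30)&(Y<100))
rect("near",(Z>.025)&(Z<.038)&(X>-45)&(X<30)&(Y>34)&(Y<70))
rect("hous",(Z>.025)&(Z<.038)&(X>-60)&(X<50)&(Y>-15)&(Y<25))
E
python3 gap.py pics/w5.png
```

```text
box 4998 x 19.3..76.1 y 37.1..58.6 [22. 66.] 72.0
near 8358 x -20.4..20.0 y 34.6..64.3 [51. 32.] 1.0
hous 17188 x -36.9..25.8 y -14.5..24.7 [66. 40.] 0.0
```

Emit:
carry_out(rows=[0,0,0.001,0,0,0,0,0,0.004,0,0,0,0,0,0.004,0,0,0,0,0,0.004,0,0,0,0,0,0.004,0,0,0], jaw=0.0854)

```text
time: 11.9
eef_pos: [0.4899, 0.0846, 0.0287]
ee_rot: [-3.134, 0.059, -0.006]
contact_force: [-0.5, 0.3, 0.1]
gripper_width: 0.0854
```

```bash
cat > top.py <<'E'
from h import *
np.set_printoptions(precision=1,suppress=True)
im,d=snapshot("top"); c=get_calibration("top"); P=cloud(c,d,d>0)
a=np.radians(-1.8); O=np.array([.5411,.0751]); uy=np.array([np.cos(a),np.sin(a)]); ux=np.array([np.sin(a),-np.cos(a)])
X=(P[:,:2]-O)@ux*1000; Y=(P[:,:2]-O)@uy*1000; Z=P[:,2]
q=np.c_[X,Y]
far=(Z>.022)&(Z<.045)&(X>70)&(X<175)&(Y>-20)&(Y<25)
box=(Z>.047)&(Z<.065)&(X>0)&(X<130)&(Y>30)&(Y<100)
near=(Z>.022)&(Z<.042)&(X>-45)&(X<12)&(Y>50)&(Y<95)
for n,m in [("far",far),("box",box),("near",near)]: print(n,m.sum(),"mid",(q[m].min(0)+q[m].max(0))/2,"mean",q[m].mean(0),"x",q[m][:,0].min(),q[m][:,0].max())
print("z",readout.get_obs()["eef_pos"],readout.get_obs()["contact_force"])
E
python3 top.py; python3 gap.py
```

```text
far 216 mid [117.3   4.7] mean [132.1   3.3] x 70.8970417003544 163.60527444895195
box 152 mid [67.6 62.5] mean [66.2 61.6] x 22.75327077928636 112.40175423631563
near 146 mid [-3.6 71. ] mean [-3.6 70.4] x -18.900929569884354 11.711499771669528
z [0.5 0.1 0. ] [ 0.3 -0.1 -0.8]
box 5024 x 19.3..72.6 y 37.1..57.7 [22. 58.] 89.5
near 8597 x -20.3..20.3 y 34.5..63.3 [51. 30.] 0.3
hous 18271 x -36.9..25.7 y -14.5..24.6 [66. 40.] 0.0
```

```bash
sed -i 's/^far=.*/far=(Z>.02)\&(Z<.045)\&(X>60)\&(X<175)\&(Y>14)\&(Y<32)/' top.py; python3 top.py|head -1; sed -i 's/Y<70/Y<90/' gap.py
```

```text
far 55 mid [146.4  23.5] mean [146.2  23.1] x 133.46196316098494 159.3336606690974
```

Emit:
carry_out(rows=[0,0,0,0,0,0,0,0,0,0,0,0,0,0,0,0,0,0,0,0,0,0,0,0,0,0,0,0,0,0], jaw=0.0405)

```text
time: 12.68
eef_pos: [0.4906, 0.0874, 0.0305]
ee_rot: [-3.128, 0.061, -0.008]
contact_force: [-4.2, 8.5, 12.5]
gripper_width: 0.0412
```

Emit:
carry_out(rows=[0,0,0.001,0,0,0,0,0,0.004,0,0,0,0,0,0.004,0,0,0,0,0,0.004,0,0,0,0,0,0.004,0,0,0], jaw=0.0854)

```text
time: 13.3
eef_pos: [0.4905, 0.0873, 0.0263]
ee_rot: [-3.128, 0.062, -0.007]
contact_force: [0.2, -0.0, 0.2]
gripper_width: 0.0853
```

```bash
python3 top.py; python3 gap.py
```

```text
far 55 mid [143.4  22.9] mean [142.9  23. ] x 130.41570486836738 156.33706218756336
box 157 mid [67.8 62.9] mean [66.4 62.7] x 22.856529564123687 112.7156443429298
near 129 mid [-0.7 71.3] mean [-0.3 70.8] x -13.051451930061148 11.714553699548269
z [0.5 0.1 0. ] [-0.4 -0.5  0.2]
box 5056 x 19.2..68.2 y 37.1..57.5 [20. 58.] 70.5
near 9007 x -16.4..20.1 y 34.4..63.2 [30. 48.] 89.9
hous 18827 x -35.7..26.8 y -14.5..24.6 [40. 67.] 90.0
```

Emit:
carry_out(rows=[0,0.01,-0.004,0,0,0,0,0.01,-0.004,0,0,0,0,0.01,-0.004,0,0,0])

```text
time: 13.78
eef_pos: [0.4903, 0.0771, 0.0304]
ee_rot: [-3.128, 0.063, -0.008]
contact_force: [-0.7, -0.3, -0.3]
gripper_width: 0.0855
```

Emit:
carry_out(rows=[0,0,0,0,0,0,0,0,0,0,0,0,0,0,0,0,0,0,0,0,0,0,0,0,0,0,0,0,0,0], jaw=0.0405)

```text
time: 14.4
eef_pos: [0.4913, 0.0804, 0.0327]
ee_rot: [-3.122, 0.065, -0.011]
contact_force: [-4.0, 12.6, 15.3]
gripper_width: 0.041
```

```bash
python3 top.py; python3 gap.py
```

```text
far 53 mid [140.9  23. ] mean [141.1  22.7] x 128.0354202651258 153.84510287538583
box 157 mid [67.7 62.7] mean [66.2 62.9] x 22.66018041599048 112.74908502907203
near 119 mid [ 0.6 72.6] mean [ 0.8 71.6] x -10.71701328012624 11.968874035743596
z [0.5 0.1 0. ] [-5.  11.7 15. ]
box 5230 x 19.3..80.5 y 37.1..60.0 [23. 70.] 71.6
near 8716 x -13.4..19.9 y 34.4..65.8 [33. 44.] 89.6
hous 16980 x -31.0..31.7 y -14.5..24.7 [40. 66.] 90.0
```

Emit:
carry_out(rows=[0,0.004,0,0,0,0,0,0.004,0,0,0,0,0,0.004,0,0,0,0,0,0.004,0,0,0,0,0,0.004,0,0,0,0], jaw=0.0854)

```text
time: 15.12
eef_pos: [0.491, 0.0763, 0.0324]
ee_rot: [-3.123, 0.065, -0.01]
contact_force: [0.1, 0.0, 0.6]
gripper_width: 0.0854
```

```bash
python3 top.py; python3 gap.py pics/w6.png
```

```text
far 54 mid [140.9  22.9] mean [141.2  22.8] x 128.02197862353714 153.78401627451774
box 156 mid [67.6 62.6] mean [68.  63.2] x 22.41451818833532 112.69103512864258
near 116 mid [ 0.6 72.5] mean [ 0.8 71.2] x -10.422541813235249 11.72043776049482
z [0.5 0.1 0. ] [-0.3  0.7 -0.4]
box 5468 x 19.4..84.3 y 37.0..59.7 [24. 72.] 88.2
near 8295 x -13.0..19.8 y 34.4..65.8 [33. 44.] 89.7
hous 17057 x -30.9..31.8 y -14.5..24.6 [67. 40.] 0.0
```

View pics/w6.png

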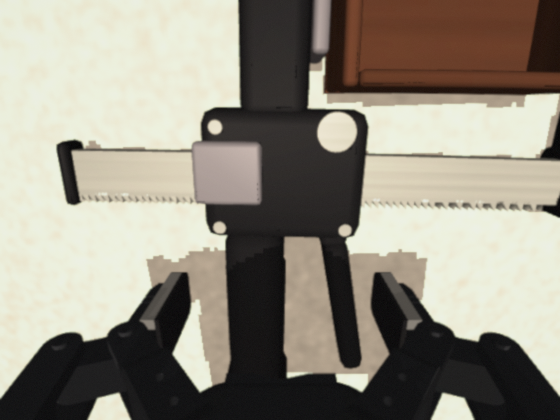

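The near pad (321,30) is close to the box's left end (330,50); the far jaw is at the right edge. About 13 mm of closing remains, so one more full pull is safe.

Emit:
carry_out(rows=[0,0.004,0.001,0,0,0,0,0.004,0.001,0,0,0,0,0.004,0.001,0,0,0,0,0.004,0.001,0,0,0,0,0.004,0.001,0,0,0], jaw=0.0405)

```text
time: 15.85
eef_pos: [0.4914, 0.0761, 0.0338]
ee_rot: [-3.116, 0.067, -0.012]
contact_force: [-6.3, 13.4, 17.7]
gripper_width: 0.0405
```

Emit:
carry_out(rows=[0,0.004,0,0,0,0,0,0.004,0,0,0,0,0,0.004,0,0,0,0,0,0.004,0,0,0,0,0,0.004,0,0,0,0], jaw=0.0854)

```text
time: 16.48
eef_pos: [0.4911, 0.0719, 0.0335]
ee_rot: [-3.116, 0.067, -0.011]
contact_force: [1.0, 0.3, 0.3]
gripper_width: 0.0853
```

```bash
python3 top.py; python3 gap.py pics/w7.png; python3 - <<'E'
from h import *
im,d=snapshot("scene"); c=get_calibration("scene"); print(proj(c,[.6,.01,.03]))
u,v=proj(c,[.6,.01,.03])[0].astype(int); cr=im[v-50:v+50,u-65:u+65]; cv2.imwrite("pics/s7.png",cv2.resize(cr,None,fx=6,fy=6,interpolation=cv2.INTER_CUBIC))
E
```

```text
far 56 mid [136.8  22.6] mean [137.8  22.3] x 122.47950293253058 151.20567297079697
box 147 mid [68.3 62.5] mean [67. 62.] x 23.355655154962403 113.29367563930055
near 107 mid [ 1.5 72.5] mean [ 1.6 71.9] x -8.574835987727967 11.56610429006878
z [0.5 0.1 0. ] [-0.3  0.6  0.1]
far 137 x 116.6..120.4 y -10.9..5.2 [ 3. 19.] 13.8
box 5656 x 20.0..89.4 y 37.1..60.2 [25. 75.] 88.5
near 8032 x -10.4..20.3 y 34.4..66.5 [34. 41.] 89.2
hous 16694 x -27.8..35.2 y -14.4..24.6 [40. 67.] 90.0
[[319.12309417 224.78236096]]
```

View pics/s7.png

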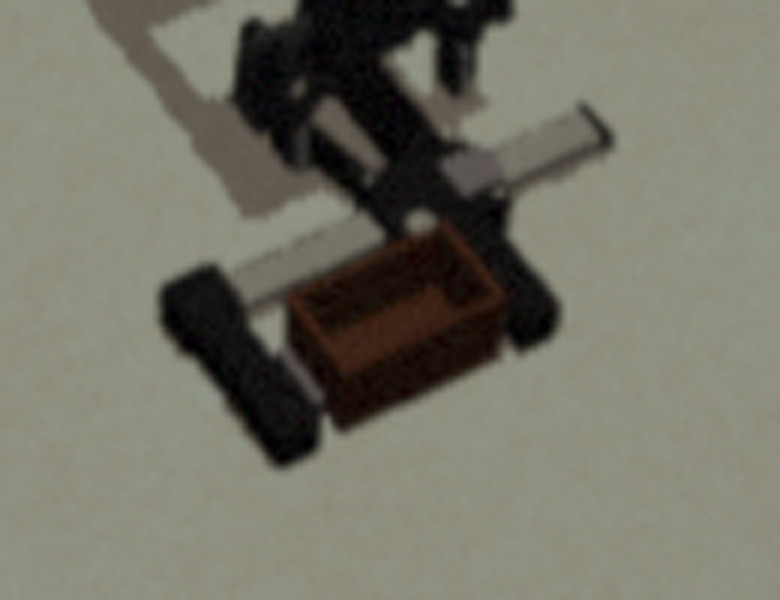

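The far pad (300,375) is within a few mm of the box, and the near pad touches its other end. From here I squeeze in small steps, letting the tool follow so the clamp isn't dragged.

Emit:
carry_out(rows=[0,0.004,0.005,0,0,0,0,0.004,0.005,0,0,0,0,0.004,0.005,0,0,0], jaw=0.064)

```text
time: 17.0
eef_pos: [0.4909, 0.0681, 0.0283]
ee_rot: [-3.116, 0.067, -0.011]
contact_force: [-0.6, -0.9, 0.3]
gripper_width: 0.0639
```

Emit:
carry_out(rows=[0,-0.001,0,0,0,0,0,-0.002,-0.001,0,0,0,0,-0.002,-0.001,0,0,0], jaw=0.058)

```text
time: 17.38
eef_pos: [0.4909, 0.0702, 0.0293]
ee_rot: [-3.116, 0.067, -0.011]
contact_force: [0.3, -2.2, -1.6]
gripper_width: 0.0583
```

Emit:
carry_out(rows=[0,-0.001,0,0,0,0,0,-0.002,-0.001,0,0,0,0,-0.002,-0.001,0,0,0], jaw=0.054)

```text
time: 17.75
eef_pos: [0.4909, 0.0722, 0.0301]
ee_rot: [-3.115, 0.067, -0.011]
contact_force: [1.0, -0.5, -2.1]
gripper_width: 0.0539
```

```bash
python3 top.py; python3 gap.py
```

```text
far 57 mid [135.4  23.2] mean [136.   22.8] x 122.47801602159295 148.33622088226696
box 158 mid [68.5 62.5] mean [68.5 62.1] x 23.65917365496988 113.39872338394716
near 112 mid [ 1.6 72.4] mean [ 1.7 72.4] x -8.72514841900672 11.971134468259615
z [0.5 0.1 0. ] [-0.2  0.1 -1.7]
far 138 x 113.6..117.5 y -12.2..3.8 [ 3. 18.] 8.6
box 5756 x 20.0..86.4 y 37.1..59.0 [22. 75.] 74.2
near 8196 x -11.1..20.4 y 34.4..65.3 [32. 42.] 88.9
hous 17565 x -28.9..33.9 y -14.4..24.6 [67. 40.] 0.0
```

Emit:
carry_out(rows=[0,-0.001,0,0,0,0,0,-0.0015,-0.0005,0,0,0,0,-0.0015,-0.0005,0,0,0], jaw=0.051)

```text
time: 18.23
eef_pos: [0.4909, 0.0735, 0.0306]
ee_rot: [-3.116, 0.067, -0.01]
contact_force: [-1.5, -1.7, -0.4]
gripper_width: 0.0513
```

Emit:
carry_out(rows=[0,-0.0005,0,0,0,0,0,-0.001,-0.0005,0,0,0,0,-0.001,-0.0005,0,0,0], jaw=0.049)

```text
time: 18.6
eef_pos: [0.4909, 0.0743, 0.031]
ee_rot: [-3.116, 0.067, -0.01]
contact_force: [-0.4, -1.6, -1.1]
gripper_width: 0.0488
```

```bash
python3 top.py; python3 gap.py pics/w8.png
```

```text
far 56 mid [132.5  23.1] mean [133.2  22.4] x 119.59181741368175 145.48424847538075
box 150 mid [68.5 62.3] mean [69.6 62.1] x 23.500573384262154 113.41927087627548
near 108 mid [ 1.2 72.5] mean [ 1.5 72. ] x -9.064992356161206 11.481805224997002
z [0.5 0.1 0. ] [-0.3 -1.5 -0.7]
far 124 x 112.1..116.1 y -11.3..4.1 [ 3. 17.] 10.3
box 5580 x 20.0..84.9 y 37.1..59.0 [22. 74.] 74.2
near 8190 x -11.2..20.6 y 34.5..65.3 [32. 42.] 89.4
hous 17378 x -28.9..33.9 y -14.3..24.7 [66. 40.] 0.0
```

View pics/w8.png

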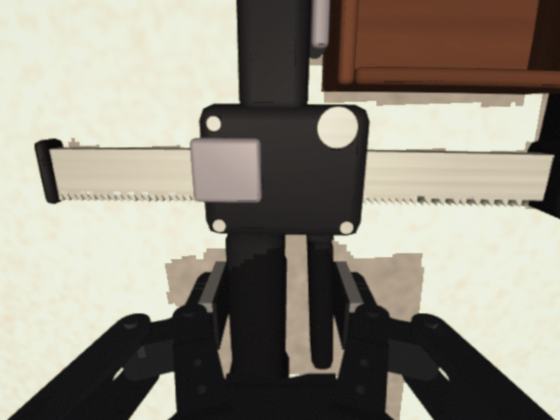

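Fingers hold the handle (225,300) and blade (340,300); the bar's rear cap at column 47 is a good travel gauge. Far pad is at about the box's end now, so smaller steps.

Emit:
carry_out(rows=[0,-0.0005,0,0,0,0,0,-0.0005,0,0,0,0], jaw=0.048)

```text
time: 18.95
eef_pos: [0.4908, 0.0747, 0.031]
ee_rot: [-3.116, 0.067, -0.01]
contact_force: [-1.5, -2.5, 1.0]
gripper_width: 0.0481
```

```bash
cat >> gap.py <<'E'
m=(Z>.008)&(Z<.03)&(X>-140)&(X<-45)&(abs(Y)<9); q=X[m]; print("rear x",np.round(np.sort(q)[:40].mean(),2),"w",readout.get_obs()["gripper_width"],readout.get_obs()["contact_force"])
E
python3 gap.py pics/a.png; python3 - <<'E'
from h import *
print([readout.get_obs()["gripper_width"]])
E
```

```text
far 110 x 112.2..116.3 y -11.5..3.8 [ 3. 18.] 14.3
box 5546 x 20.0..84.7 y 37.1..59.0 [23. 71.] 88.3
near 8215 x -11.3..20.7 y 34.5..65.3 [42. 32.] 0.4
hous 17367 x -28.8..33.9 y -14.4..24.6 [40. 66.] 90.0
rear x -99.59 w 0.047751145100373635 [-1.4 -1.2  1.2]
[0.047751145100373635]
```

Emit:
carry_out(rows=[0,-0.0005,0,0,0,0,0,-0.0005,0,0,0,0], jaw=0.047)

```text
time: 19.25
eef_pos: [0.4909, 0.0752, 0.0311]
ee_rot: [-3.116, 0.067, -0.01]
contact_force: [-2.0, -2.6, 2.1]
gripper_width: 0.0472
```

```bash
python3 gap.py
```

```text
far 118 x 111.8..115.4 y -11.5..2.8 [ 3. 19.] 13.9
box 5534 x 20.0..84.2 y 37.1..59.1 [23. 70.] 88.0
near 8213 x -11.3..20.5 y 34.5..65.3 [42. 32.] 0.3
hous 17327 x -28.9..33.9 y -14.4..24.6 [66. 40.] 0.0
rear x -99.93 w 0.04702243851978682 [-1.  -1.2  1.8]
```

Emit:
carry_out(rows=[0,-0.0005,0,0,0,0,0,-0.0005,0,0,0,0], jaw=0.046)

```text
time: 19.55
eef_pos: [0.4908, 0.0757, 0.0312]
ee_rot: [-3.116, 0.067, -0.01]
contact_force: [-2.3, -1.7, 2.8]
gripper_width: 0.046
```

```bash
python3 gap.py
```

```text
far 127 x 111.0..115.0 y -11.3..3.7 [ 3. 18.] 11.9
box 5486 x 20.0..83.6 y 37.1..59.1 [22. 71.] 73.8
near 8255 x -11.3..20.6 y 34.5..65.3 [42. 32.] 0.3
hous 17314 x -28.8..33.9 y -14.4..24.6 [66. 40.] 0.0
rear x -100.41 w 0.046350618988223485 [-1.7 -1.3  3.4]
```

Emit:
carry_out(rows=[0,-0.0005,0,0,0,0,0,-0.0005,0,0,0,0], jaw=0.0452)

```text
time: 19.85
eef_pos: [0.4909, 0.0761, 0.0313]
ee_rot: [-3.117, 0.067, -0.01]
contact_force: [-1.5, -2.6, 2.9]
gripper_width: 0.0453
```

```bash
python3 gap.py
```

```text
far 114 x 110.9..115.0 y -11.2..2.6 [ 3. 15.] 15.2
box 5461 x 20.0..83.3 y 37.1..59.1 [22. 73.] 73.5
near 8248 x -11.3..20.6 y 34.5..65.3 [42. 32.] 0.3
hous 17320 x -28.9..33.9 y -14.4..24.7 [40. 66.] 90.0
rear x -100.47 w 0.04539586724010533 [-1.7 -1.7  2.6]
```

Emit:
carry_out(rows=[0,-0.0005,0,0,0,0,0,-0.0005,0,0,0,0], jaw=0.0445)

```text
time: 20.15
eef_pos: [0.4909, 0.0765, 0.0313]
ee_rot: [-3.117, 0.066, -0.01]
contact_force: [-1.8, -2.3, 2.9]
gripper_width: 0.0443
```

Emit:
carry_out(rows=[0,-0.0005,0,0,0,0,0,-0.0005,0,0,0,0], jaw=0.0438)

```text
time: 20.4
eef_pos: [0.4909, 0.0768, 0.0313]
ee_rot: [-3.117, 0.066, -0.01]
contact_force: [-2.6, -3.1, 4.0]
gripper_width: 0.0437
```

```bash
python3 gap.py; python3 top.py
```

```text
far 108 x 110.2..114.2 y -11.3..2.7 [ 3. 15.] 12.3
box 5456 x 20.0..82.8 y 37.1..59.1 [22. 72.] 72.7
near 8317 x -11.4..20.6 y 34.5..65.3 [32. 42.] 89.5
hous 17304 x -28.9..33.9 y -14.4..24.6 [40. 66.] 90.0
rear x -101.12 w 0.04369770129393133 [-2.4 -1.6  4.2]
far 57 mid [130.8  23. ] mean [131.1  22.4] x 116.74958195646376 144.82350139234737
box 149 mid [68.5 62.1] mean [69.9 61.6] x 23.427068496884523 113.48389593592458
near 115 mid [ 1.1 72.5] mean [ 1.6 72.8] x -9.554647036987845 11.768343051951453
z [0.5 0.1 0. ] [-4.  -1.7  4.1]
```

Emit:
carry_out(rows=[0,-0.0005,0,0,0,0,0,-0.0005,0,0,0,0], jaw=0.043)

```text
time: 20.75
eef_pos: [0.491, 0.0772, 0.0314]
ee_rot: [-3.117, 0.066, -0.01]
contact_force: [-2.4, -3.7, 5.8]
gripper_width: 0.0431
```

Emit:
carry_out(rows=[0,-0.0005,0,0,0,0,0,-0.0005,0,0,0,0], jaw=0.0423)

```text
time: 21.0
eef_pos: [0.491, 0.0776, 0.0314]
ee_rot: [-3.118, 0.066, -0.01]
contact_force: [-2.4, -3.2, 5.2]
gripper_width: 0.0426
```

```bash
python3 gap.py
```

```text
far 104 x 109.6..113.0 y -11.2..2.2 [ 3. 16.] 15.3
box 5435 x 19.7..81.9 y 37.1..59.3 [22. 70.] 72.3
near 8374 x -11.4..20.4 y 34.5..65.4 [42. 32.] 0.3
hous 17273 x -28.9..33.8 y -14.4..24.7 [66. 40.] 0.0
rear x -101.73 w 0.04243779117649463 [-3.8 -2.7  5. ]
```

Emit:
carry_out(rows=[0,-0.0003,0,0,0,0,0,-0.0005,0,0,0,0], jaw=0.0415)

```text
time: 21.3
eef_pos: [0.491, 0.0779, 0.0315]
ee_rot: [-3.118, 0.066, -0.009]
contact_force: [-3.8, -4.3, 5.2]
gripper_width: 0.0417
```

```bash
python3 gap.py
```

```text
far 113 x 109.5..113.3 y -11.5..1.7 [ 3. 15.] 12.1
box 5385 x 19.5..81.9 y 37.1..59.3 [22. 70.] 77.3
near 8378 x -11.5..20.1 y 34.5..65.4 [33. 42.] 89.0
hous 17268 x -28.8..33.8 y -14.5..24.6 [40. 66.] 90.0
rear x -101.96 w 0.0419254309164164 [-3.  -3.8  6.3]
```

The box started following the far pad (20.0 → 19.5 mm), so only about 1 mm is left. The trigger is at its stop; releasing for a fresh, gentle pull.

Emit:
carry_out(rows=[0,0.002,0,0,0,0,0,0.007,0,0,0,0,0,0.012,0.002,0,0,0,0,0.012,0.002,0,0,0,0,0.012,0.002,0,0,0], jaw=0.0854)

```text
time: 21.98
eef_pos: [0.4905, 0.0659, 0.0291]
ee_rot: [-3.118, 0.067, -0.009]
contact_force: [-0.8, 0.4, -0.1]
gripper_width: 0.0852
```

Emit:
carry_out(rows=[0,0,0,0,0,0,0,0,0,0,0,0,0,0,0,0,0,0])

```text
time: 22.35
eef_pos: [0.4905, 0.066, 0.0292]
ee_rot: [-3.118, 0.067, -0.009]
contact_force: [0.3, 0.0, 0.2]
gripper_width: 0.0853
```

```bash
python3 gap.py
```

```text
far 1713 x 110.1..119.9 y -11.7..17.5 [12. 36.] 12.6
box 6099 x 19.8..91.9 y 36.9..58.5 [22. 81.] 75.9
near 8007 x -11.1..20.0 y 34.5..64.9 [32. 42.] 89.3
hous 17787 x -28.5..34.3 y -14.4..24.7 [66. 40.] 0.0
rear x -101.98 w 0.08571015709321975 [-1.4  0.3 -0.3]
```

Emit:
carry_out(rows=[0,0,0,0,0,0,0,-0.001,0,0,0,0,0,-0.001,0,0,0,0], jaw=0.062)

```text
time: 22.78
eef_pos: [0.4907, 0.0671, 0.0293]
ee_rot: [-3.118, 0.066, -0.01]
contact_force: [-0.3, 0.1, -0.2]
gripper_width: 0.0618
```

Emit:
carry_out(rows=[0,-0.001,0,0,0,0,0,-0.0015,-0.0005,0,0,0], jaw=0.059)

```text
time: 23.02
eef_pos: [0.4907, 0.0683, 0.0297]
ee_rot: [-3.119, 0.065, -0.01]
contact_force: [-0.4, -1.0, -0.9]
gripper_width: 0.059
```

```bash
python3 gap.py
```

```text
far 1182 x 110.6..118.1 y -11.0..17.6 [ 9. 31.] 14.0
box 5987 x 19.7..90.0 y 37.1..58.7 [22. 80.] 75.2
near 8049 x -11.0..20.0 y 34.4..65.1 [32. 42.] 89.3
hous 17634 x -28.1..34.7 y -14.4..24.6 [40. 66.] 90.0
rear x -101.6 w 0.05922666038134151 [ 0.8 -1.  -0.3]
```

Emit:
carry_out(rows=[0,-0.0005,0,0,0,0,0,-0.0007,0,0,0,0], jaw=0.058)

```text
time: 23.32
eef_pos: [0.4906, 0.0687, 0.0297]
ee_rot: [-3.119, 0.065, -0.01]
contact_force: [-1.2, -0.1, 2.1]
gripper_width: 0.0581
```

```bash
python3 gap.py|tail -4
```

```text
box 5995 x 19.6..89.6 y 37.1..58.7 [22. 78.] 75.0
near 8043 x -11.0..20.0 y 34.4..65.1 [32. 42.] 89.4
hous 17650 x -28.1..34.7 y -14.4..24.7 [40. 66.] 90.0
rear x -101.51 w 0.05798605443212711 [-0.5 -0.5  2.3]
```

Emit:
carry_out(rows=[0,-0.0005,0,0,0,0,0,-0.0005,0,0,0,0], jaw=0.057)

```text
time: 23.62
eef_pos: [0.4906, 0.0692, 0.0298]
ee_rot: [-3.119, 0.065, -0.009]
contact_force: [-1.2, -0.7, 3.2]
gripper_width: 0.0571
```

```bash
python3 gap.py|tail -4
```

```text
box 5898 x 19.5..89.1 y 37.1..58.6 [22. 77.] 78.2
near 8045 x -11.1..19.8 y 34.4..64.8 [42. 32.] 0.1
hous 17697 x -28.1..34.8 y -14.4..24.6 [40. 67.] 90.0
rear x -101.6 w 0.05713209029498346 [-1.5  0.1  3.2]
```

Emit:
carry_out(rows=[0,-0.0005,0,0,0,0,0,-0.0005,0,0,0,0], jaw=0.0562)

```text
time: 23.92
eef_pos: [0.4905, 0.0695, 0.0298]
ee_rot: [-3.12, 0.065, -0.009]
contact_force: [-2.5, -1.9, 4.9]
gripper_width: 0.0562
```

```bash
python3 gap.py|tail -4
```

```text
box 5866 x 19.4..88.7 y 37.2..58.5 [22. 78.] 74.9
near 8109 x -11.2..19.7 y 34.4..64.8 [32. 42.] 89.3
hous 17697 x -28.2..34.7 y -14.4..24.6 [66. 40.] 0.0
rear x -101.78 w 0.05656194402381017 [-2.2 -1.2  3.9]
```

Emit:
carry_out(rows=[0,-0.0005,0,0,0,0,0,-0.0005,0,0,0,0], jaw=0.0552)

```text
time: 24.22
eef_pos: [0.4905, 0.07, 0.0299]
ee_rot: [-3.12, 0.065, -0.009]
contact_force: [-2.5, -1.8, 4.6]
gripper_width: 0.0554
```

```bash
python3 gap.py|tail -4
```

```text
box 5854 x 19.4..88.3 y 37.2..58.6 [22. 75.] 88.7
near 8099 x -11.1..19.8 y 34.4..64.8 [32. 42.] 89.8
hous 17647 x -28.2..34.7 y -14.4..24.6 [67. 40.] 0.0
rear x -101.76 w 0.054796216853943515 [-2.4 -1.5  5.1]
```

Emit:
carry_out(rows=[0,-0.0005,0,0,0,0,0,-0.0005,0,0,0,0], jaw=0.0544)

```text
time: 24.52
eef_pos: [0.4905, 0.0704, 0.0301]
ee_rot: [-3.12, 0.065, -0.009]
contact_force: [-2.3, -2.3, 4.6]
gripper_width: 0.0546
```

```bash
python3 gap.py b.png|tail -4; python3 - <<'E'
import cv2
im=cv2.imread("b.png"); cv2.imwrite("pics/w9.png",cv2.resize(im[0:120,230:560],None,fx=2.4,fy=2.4,interpolation=cv2.INTER_CUBIC))
E
```

```text
box 5827 x 19.4..88.0 y 37.1..58.6 [22. 76.] 74.7
near 8090 x -11.2..19.8 y 34.4..64.9 [32. 42.] 89.5
hous 17626 x -28.2..34.7 y -14.4..24.6 [40. 67.] 90.0
rear x -101.69 w 0.05439447942031126 [-2.5 -1.5  6. ]
```

View pics/w9.png

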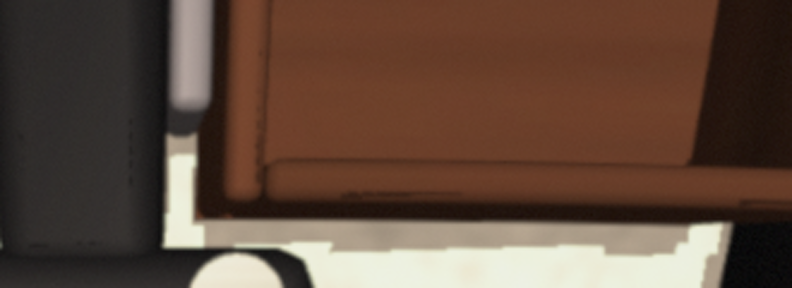

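```bash
cat > avg.py <<'E'
from h import *
import sys
cmd=float(sys.argv[1]); w=[];f=[];rr=[];bb=[]
a=np.radians(-1.8); O=np.array([.5411,.0751]); uy=np.array([np.cos(a),np.sin(a)]); ux=np.array([np.sin(a),-np.cos(a)])
for _ in range(6):
    c=get_calibration("wrist"); im,d=snapshot("wrist"); o=readout.get_obs(); w.append(o["gripper_width"]); f.append(o["contact_force"])
    P=cloud(c,d,d>0); X=(P[:,:2]-O)@ux*1000; Y=(P[:,:2]-O)@uy*1000; Z=P[:,2]
    h=np.percentile(X[(Z>.025)&(Z<.038)&(X>-60)&(X<50)&(Y>-15)&(Y<25)],[1,99]).mean()
    rr.append(np.sort(X[(Z>.008)&(Z<.03)&(X>-140)&(X<-45)&(abs(Y)<9)])[:40].mean()-h)
    bb.append(np.percentile(X[(Z>.042)&(Z<.056)&(X>5)&(X<130)&(Y>30)&(Y<100)],1)-h)
np.set_printoptions(precision=2,suppress=True)
print("werr mm %.3f"%(1000*(np.mean(w)-cmd)),"+-%.3f"%(1000*np.std(w)/6**.5),"F",np.mean(f,0),"rear-hous %.2f box-hous %.2f hous %.2f"%(np.mean(rr),np.mean(bb),h))
E
python3 avg.py .0544
```

```text
werr mm 0.180 +-0.075 F [-2.56 -1.14  5.28] rear-hous -105.05 box-hous 16.16 hous 3.21
```

Emit:
carry_out(rows=[0,-0.0005,0,0,0,0,0,-0.0005,-0.0003,0,0,0], jaw=0.0534)

```text
time: 25.12
eef_pos: [0.4905, 0.0708, 0.0304]
ee_rot: [-3.12, 0.065, -0.009]
contact_force: [-1.4, -0.9, 2.9]
gripper_width: 0.0535
```

```bash
python3 avg.py .0534
```

```text
werr mm 0.233 +-0.072 F [-1.58 -1.45  3.65] rear-hous -105.00 box-hous 16.13 hous 3.26
```

```bash
cat > wm.py <<'E'
from h import *
import sys
w=[];f=[]
for _ in range(int(sys.argv[2])):
    snapshot("wrist"); o=readout.get_obs(); w.append(o["gripper_width"]); f.append(o["contact_force"])
w=np.array(w)*1000-float(sys.argv[1]); print("werr %.3f +- %.3f"%(w.mean(),w.std()/len(w)**.5),np.round(np.mean(f,0),2),o["time"])
E
python3 wm.py 53.4 16
```

```text
werr 0.061 +- 0.046 [-1.66 -1.51  2.81] 26.225
```

Emit:
carry_out(rows=[0,-0.0005,0,0,0,0,0,-0.0005,-0.0003,0,0,0], jaw=0.0524)

```text
time: 26.48
eef_pos: [0.4905, 0.0713, 0.0306]
ee_rot: [-3.12, 0.065, -0.009]
contact_force: [-0.3, -2.3, 1.3]
gripper_width: 0.0526
```

```bash
python3 avg.py .0524; python3 wm.py 52.4 10
```

```text
werr mm 0.108 +-0.052 F [-1.92 -1.79  1.88] rear-hous -105.10 box-hous 16.12 hous 3.21
werr 0.082 +- 0.101 [-0.69 -1.88  0.52] 27.275
```

Emit:
carry_out(rows=[0,0,0.001,0,0,0,0,0,0.002,0,0,0])

```text
time: 27.52
eef_pos: [0.4907, 0.0713, 0.0296]
ee_rot: [-3.12, 0.063, -0.008]
contact_force: [-4.1, -1.5, 11.6]
gripper_width: 0.0524
```

Emit:
carry_out(rows=[0,0,0.001,0,0,0,0,0,0.002,0,0,0,0,0,0.003,0,0,0])

```text
time: 27.9
eef_pos: [0.4917, 0.0713, 0.0281]
ee_rot: [-3.121, 0.061, -0.011]
contact_force: [-3.5, -1.6, 12.1]
gripper_width: 0.0527
```

```bash
python3 avg.py .0524
```

```text
werr mm 0.124 +-0.115 F [-3.52 -2.12 10.2 ] rear-hous -105.02 box-hous 16.16 hous 3.20
```

Pushing down makes the fingers slip at about 12 N, against about 6 N in free pulls. Together with the stalled bar, this says the pads bear, with a squeeze of very roughly 8 N. Squeezing slightly more.

Emit:
carry_out(rows=[0,-0.0005,0,0,0,0,0,-0.0005,0,0,0,0], jaw=0.0514)

```text
time: 28.45
eef_pos: [0.4918, 0.0718, 0.0284]
ee_rot: [-3.121, 0.061, -0.011]
contact_force: [-4.1, -2.3, 5.6]
gripper_width: 0.0515
```

Emit:
carry_out(rows=[0,-0.0005,0,0,0,0,0,-0.0005,0,0,0,0], jaw=0.0504)

```text
time: 28.7
eef_pos: [0.4918, 0.0722, 0.0286]
ee_rot: [-3.121, 0.061, -0.011]
contact_force: [-2.8, -3.0, 5.8]
gripper_width: 0.0506
```

Emit:
carry_out(rows=[0,0,0.001,0,0,0,0,0,0.002,0,0,0])

```text
time: 28.95
eef_pos: [0.4922, 0.0723, 0.0278]
ee_rot: [-3.121, 0.059, -0.011]
contact_force: [-4.5, -1.8, 15.3]
gripper_width: 0.0505
```

```bash
python3 avg.py .0504
```

```text
werr mm 0.068 +-0.086 F [-5.12 -1.98 13.19] rear-hous -104.96 box-hous 16.22 hous 3.12
```

Emit:
carry_out(rows=[0,0,0.001,0,0,0,0,0,0.0025,0,0,0,0,0,0.0025,0,0,0])

```text
time: 29.62
eef_pos: [0.4931, 0.0723, 0.0266]
ee_rot: [-3.122, 0.057, -0.013]
contact_force: [-4.8, -3.4, 13.2]
gripper_width: 0.0505
```

```bash
python3 avg.py .0504
```

```text
werr mm 0.118 +-0.074 F [-4.51 -2.34 13.23] rear-hous -104.95 box-hous 16.24 hous 3.09
```

Emit:
carry_out(rows=[0,-0.0005,-0.0003,0,0,0,0,-0.0007,-0.0003,0,0,0], jaw=0.049)

```text
time: 30.18
eef_pos: [0.4931, 0.0729, 0.027]
ee_rot: [-3.122, 0.057, -0.013]
contact_force: [-2.4, -2.0, 6.1]
gripper_width: 0.0492
```

Emit:
carry_out(rows=[0,-0.0005,0,0,0,0,0,-0.0007,0,0,0,0], jaw=0.0475)

```text
time: 30.42
eef_pos: [0.4931, 0.0736, 0.0272]
ee_rot: [-3.122, 0.057, -0.013]
contact_force: [-4.1, -2.9, 7.6]
gripper_width: 0.0477
```

Emit:
carry_out(rows=[0,0,0.002,0,0,0,0,0,0.003,0,0,0,0,0,0.003,0,0,0])

```text
time: 30.8
eef_pos: [0.4939, 0.0736, 0.026]
ee_rot: [-3.122, 0.055, -0.014]
contact_force: [-7.0, -3.5, 17.8]
gripper_width: 0.0476
```

```bash
python3 avg.py .0475
```

```text
werr mm 0.324 +-0.095 F [-6.79 -2.06 17.83] rear-hous -105.02 box-hous 16.21 hous 3.07
```

Emit:
carry_out(rows=[0,0,-0.0003,0,0,0,0,0,-0.0005,0,0,0,0,0,-0.0005,0,0,0,0,0,-0.0005,0,0,0])

```text
time: 31.6
eef_pos: [0.494, 0.0736, 0.0264]
ee_rot: [-3.122, 0.055, -0.015]
contact_force: [0.3, -1.7, 1.8]
gripper_width: 0.0479
```

```bash
python3 avg.py .0475; python3 top.py; python3 - <<'E'
from h import *
im,d=snapshot("scene"); c=get_calibration("scene")
u,v=proj(c,[.57,.01,.03])[0].astype(int); cr=im[v-60:v+60,u-75:u+75]; cv2.imwrite("pics/s9.png",cv2.resize(cr,None,fx=5,fy=5,interpolation=cv2.INTER_CUBIC))
E
```

```text
werr mm 0.283 +-0.080 F [-0.04 -1.43  1.25] rear-hous -104.96 box-hous 16.24 hous 3.06
far 59 mid [131.1  23. ] mean [130.4  22.4] x 116.77969196153575 145.396832726009
box 152 mid [67.6 62.8] mean [65.3 61.1] x 22.572059549576554 112.72690475176074
near 113 mid [ 1.2 72.4] mean [ 1.5 72.5] x -9.325700345056344 11.704290320191344
z [0.5 0.1 0. ] [ 0.5 -1.2  0.1]
```

View pics/s9.png

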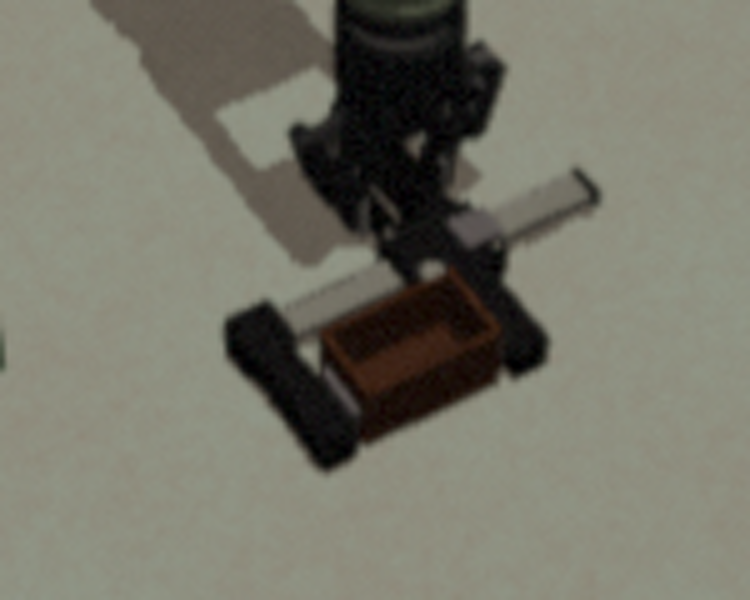

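The box (412,355) stands square between both pads, with the far pad at (345,390) against it. Clamp and box are flat, the bar has stalled and the trigger is still held. Handing in.

```bash
python3 -c "
from cell import *
print(close_job())"
```

```text
the job is handed in; nothing more can be done
None
```

I stood the dark wooden box upright between the clamp's pads, about 1 mm off centre, and let it go. I then gave five full pulls and one gentle pull on the trigger. I handed the job in at about 32 s, holding the trigger squeezed at 47.5 mm.

**Last checks:**
- **Box and clamp:** the last scene picture shows the box square between both pads, with box and clamp flat. I did not measure tilt at the end.
- **Contact:** the bar and the box stopped moving relative to the housing while the trigger still travelled about 9 mm, so the pads appear to bear on the box.
- **Bystanders:** I never moved near the glass, the glue bottle or the soap, but did not re-measure them at the end.

**Not confirmed:** nothing measures the pad force directly. I judged it from how hard the fingers resisted slipping, about 18–19 N downward against about 6 N in free pulls. That suggests a squeeze of about 11–15 N, or 17–27 N per pad, but it depends on an assumed friction. The finger-width readings were too noisy to back it up.

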